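# Take the work lamp off its keeper hook and stand it on the carving block

### The job

Take the small battery work lamp off the sprung-keeper hook of its bench stand: with the lamp's own grip tab gently press the keeper back towards the post until the handle bar is clear of the hook's noses, then lift it out through the mouth, never straining the hook or touching it with the gripper. Keeping it upright, carry the lamp over and stand it in the middle of the round wooden carving block, set down gently, let go, and leave everything else on the bench alone.

Things in the scene. Friction and masses are not known exactly. Their poses are not given: they have to be found in the camera images.
- lamp_stand: Fixed steel bench stand, post top 160 mm high, with a forked steel hook. Origin on the table under the middle of the hook's nominal seat; z up, x points from the hook's front claws to the post (post axis at x=105 mm). All x values given for the hook are in this frame. The hook is clamped on its arm with an offset d, -11 to +11 mm along x from nominal: d is not measured, it must be felt or seen.
- seat (a point): Middle of the nominal seat, 150 mm above the table. Seat: two level prongs at y=+-22 mm, 8 mm wide. Each has in front a claw with a nose bent back over the seat, underside 15 and top 22 mm above it, so the lamp's bar is caught under the noses, and behind a low block as back stop. Bar's centre at: claws x=d-15 mm; clear of the noses from x=d+24.5; back stop (rigid) x=d+28.
- keeper_lip (a point): Nominal (d=0) shut place of the keeper's lip, 17 mm above the seat. Keeper: leaf hinged low between the prongs, sprung towards the noses, shutting the mouth; lip round, 30 x 10 mm. The lamp's tab touches it with the bar's centre at x=d+15 mm (3.5 N or so); it yields, 6 to 7 N with the bar clear of the noses, more only at the back stop. Lamp against stand: keep under 22 N; go slowly (10 mm/s).
- way_out (a point): Point on the way out, in front of the claws. Once in the open mouth, the bar goes straight up until its underside is 26 to 38 mm above the seat (higher, the lamp's body meets the hook from below; the keeper snaps shut under the bar), then level towards -x, over the noses, until the bar's centre is beyond x=-95 mm and the body is clear; then anywhere.
- lamp_grip (a point): Upper part of the work lamp's upright grip tab, on its axis, 170 mm above the foot; z up, x along the stand's x within 3 degrees. Lamp: round body 84 mm across, 55 mm high, 0.25 to 0.45 kg, with a bail. Bail's bar: 10 mm square, along y, underside 125 mm above the foot. Tab: 10 mm thick (x), 24 mm wide (y), top 190 mm above the foot. Grip across the thickness, fingertips over 150 mm.
- block: Fixed round carving block, a slice of log 232 mm across; origin under its centre on the table; flat top 60 mm above the table. The lamp's place is the middle of its top; a small wooden spoon blank (66 x 22 x 14 mm) lies near the rim, 93 mm from the middle, in the block's +y direction.
- jar_c (a point): Middle of a closed glass jar 60 mm across and 85 mm high: a bystander.
- blank: Curved wooden blank 150 x 50 x 18 mm lying flat, origin under its centre: a bystander.
- spoon_blank: Small wooden spoon blank 66 x 22 x 14 mm on the carving block, origin under its centre: a bystander.
- cup: White cup 74 mm across and 85 mm high, origin under its centre: a bystander.
- mallet: Wooden mallet lying flat, 50 mm high, 210 mm long: a bystander.
- rasp: Rasp with wooden handle, 240 mm long and 22 mm high, lying flat: a bystander.
- brush: Bench brush lying flat: a bystander.
Things that resemble listed ones, but are neither listed nor needed, are in the scene too. Leave any turquoise look-alike of the block alone.

How it is judged:
On the way, in this order (a step that is already met when the one before it is completed fails the run):
1. the lamp, still hooked under the noses, is pressed towards the post against the keeper (x of lamp_grip in the frame of lamp_stand above 0.01 m and z of lamp_grip in the frame of lamp_stand between 0.188 and 0.207 m), for 0.05 s.
2. the lamp is off the hook and clear of the stand (x of lamp_grip in the frame of lamp_stand below -0.045 m and contact force between lamp and lamp_stand below 0.2 N), for 0.1 s.
At the end, for the whole second after the job is handed in: The lamp stands upright (within 3.4 degrees) and at rest on the carving block's top, its axis within 30 mm of the block's middle, let go; the spoon blank still lies on the block (horizontal distance between lamp_grip and block below 0.03 m and z of lamp_grip in the frame of block between 0.225 and 0.236 m and angle between lamp_grip's own z axis and vertical below 0.06 rad and contact force between block and spoon_blank above 0.05 N); the robot touches nothing.
It fails at once if the lamp strains the hook or keeper: more than 22 N between lamp and stand (contact force between lamp and lamp_stand above 22 N).
It fails at once if the gripper or arm pushes the stand or its keeper with more than 3 N (contact force between any of the fingers, the arm and lamp_stand above 3 N).
It fails at once if the lamp is banged down or dropped: it lands on the block faster than 0.15 m/s, or moves faster than 0.25 m/s out of the fingers ((contact force between lamp and block above 0.5 N and linear speed of lamp above 0.15 m/s) or (contact force between the fingers and lamp below 0.5 N and linear speed of lamp above 0.25 m/s)).
It fails at once if the lamp is tipped by more than 30 degrees (angle between lamp_grip's own z axis and vertical above 0.52 rad).
It fails at once if a bystander is shifted by more than 20 mm (distance of any of jar_c, blank, spoon_blank, cup, mallet, rasp, brush from where it was at the start of the episode above 0.02 m).
It also fails if it takes over 72 s, if anything falls off the work surface, if the arm or the gripper's body presses on something with over 40 N, if the wrist force passes 120 N, or if a joint passes its speed limit or range.

### The arm

A 6-joint arm with a two-finger parallel gripper is mounted at the origin on the work surface. World frame = base frame: x ahead of the robot, y to its left, z up, the work surface at z = 0. Lengths are in m, angles in rad, forces in N, time in s.
With the tool pointing down it reaches from about 0.425 to 0.95 m from the base axis. Payload 3.5 kg.
Tool frame: the origin (TCP) lies on the centre line of the jaws, within the pads' length; the fingertips stand 11 mm ahead of it and the grasp point (between the pads) lies 8 mm behind it; y points along the fingers, x is the direction in which the jaws open and shut, and the axes are right-handed (so a half turn about y gives the same grasp; the last joint's range is limited). The gripper opens to 85 mm and grips with 20 to 120 N. Pads are 22 mm wide; open, the fingers measure 114 mm over their backs; the gripper's body (76 mm by 85 mm) begins 54 mm behind the grasp point. The pads swing forward as they close: fully open they stand 13 mm farther back than shut.
Start: joints at [-1.257, 0.286, 1.577, -0, 1.279, -0.15], TCP at [0.302, -0.604, 0.242] pointing down, gripper open.
Joint ranges: [-2.77, 2.77], [-0.9, 2.22], [0.21, 2.48], [-1.53, 4.67], [0.24, 2.81], [-2.84, 2.84]. Speed limits (rad/s): [2.79, 2.79, 3.14, 3.14, 3.14, 3.14].

### API

Orientations are given as a unit quaternion [x, y, z, w].
In Python, from plant import get_state, read_camera, sign_off gives the robot as it stands.
- The arm moves only by the shell command python3 -m inch 'ROWS' [FORCE]. ROWS is JSON, a list of rows, each an object of numbers: "ax", "ay", "az": the turn, a rotation vector about the tool's x, y, z in rad; "x", "y", "z": the shift along the tool's x, y, z in mm; "hand": the closure, from -1 (fully open) to 1 (shut). In form: [{"ax": .., "ay": .., "az": .., "x": .., "y": .., "z": .., "hand": ..}, ...]. A call has 1 to 5 rows; each row shifts and turns the commanded pose from where the row before left it, along the tool's axes as they then stand; what a row does not reach is not made up. A row lasts 1/12 s, in which the tool goes at most 41.7 mm and 7.16 degrees, less where a joint would pass 70% of its speed; a pose out of reach is approached as far as the arm can. A call with a gripper value outside its range is refused whole. The fingers move at their own pace and stop on an object; FORCE is the grip in N (left out, the last holds). Time passes only in rows, so rows that do not move let the fingers close. It gives the time, the measured TCP pose, the force and the opening at its end, in the units of the state.
- get_state(): the state, without advancing time (a new reading comes with each control period).
- read_camera(name): name is "scene" or "side" or "wrist"; returns a dict with "img" (480x640x3 uint8, red, green, blue), "fov_y" (degrees; the focal length in pixels is half the picture's height over the tangent of half this angle, whatever the lens; pixels are square), "cx", "cy" (the principal point, pixels), "T" (4x4, takes a point from camera to world coordinates); the wrist camera has in their place "T_tool_cam" (4x4, takes a point from camera to tool coordinates, whose origin is the TCP and whose axes are the tool frame's). Camera axes: x right, y down, z forward; pixel columns grow to the right and rows downward; lengths in m; the calibration is good to about 2 mm. The wrist camera is an equidistant fisheye: a pixel r from the principal point sees the ray r / f radians off the axis. A picture is of the moment at which its call begins: read the wrist's pose just before it. There is no depth.
- sign_off(): hands the job in, once; it reports no verdict.
The state is a dict: "time": time; "qpos": joint angles; "dq": joint speeds; "joint_efforts": joint torques, N m; "eef_pos": TCP position; "tcp_rot": TCP orientation; "contact_force": force on the tool from outside, world axes, zero at the start; "wrist_torque": the same for the moment, N m; "opening": opening from 0.0 (shut) to 1.0 (fully open).
Only numpy, scipy, OpenCV 4.12 (cv2) and the standard library are available. Lean on these libraries where they do the work, as an engineer would, in place of code of your own. Each camera call takes 0.05 s, during which the arm holds its last target. There are 200 camera calls.

## Working session

There is one attempt and no reset: what is moved stays moved. The work goes in short steps, Python scripts to look and compute and a shell command to move; the robot and the scene stay as the last step left them, time stands still between calls to the robot, and variables do not carry over. Pictures are saved under pics/ and viewed, about 8 in all and at most 12, crops included, and the job is handed in when it is done.

```bash
mkdir -p pics
cat > h.py <<'E'
import numpy as np, cv2
from scipy.spatial.transform import Rotation as R
from plant import get_state, read_camera
np.set_printoptions(precision=4,suppress=True)
def ray(c,u,v,T=None):
    f=240/np.tan(np.radians(c["fov_y"])/2)
    T=np.array(c["T"]) if T is None else T
    d=np.array([(u-c["cx"])/f,(v-c["cy"])/f,1.]); 
    d=T[:3,:3]@d; return T[:3,3],d/np.linalg.norm(d)
def onz(c,u,v,z):
    o,d=ray(c,u,v); return o+d*(z-o[2])/d[2]
def proj(c,p):
    f=240/np.tan(np.radians(c["fov_y"])/2)
    q=np.linalg.inv(np.array(c["T"]))@np.append(p,1); return f*q[0]/q[2]+c["cx"],f*q[1]/q[2]+c["cy"]
def tri(*rs):
    A=sum(np.eye(3)-np.outer(d,d) for o,d in rs); b=sum((np.eye(3)-np.outer(d,d))@o for o,d in rs)
    return np.linalg.solve(A,b)
def save(n,im): cv2.imwrite(f"pics/{n}.png",im[:,:,::-1])
E
python3 - <<'E'
from h import *
import pickle
for n in("scene","side","wrist"):
    c=read_camera(n); pickle.dump(c,open(n+".pkl","wb")); save(n,c["img"]); print(n,c["fov_y"],c["cx"],c["cy"]); print(np.array(c.get("T",c.get("T_tool_cam"))))
print(get_state())
E
```

```text
scene 51.04024194290862 327.07017526082683 238.22747426953057
[[-0.5974  0.6322 -0.4935  1.1654]
 [ 0.8019  0.4633 -0.3773  0.5154]
 [-0.0099 -0.6211 -0.7837  1.183 ]
 [ 0.      0.      0.      1.    ]]
side 50.39730911185663 308.99258897329366 239.28535230126232
[[-0.9238 -0.3006  0.237   0.2048]
 [-0.3827  0.7147 -0.5854  0.7268]
 [ 0.0066 -0.6315 -0.7753  1.0865]
 [ 0.      0.      0.      1.    ]]
wrist 65.70646984690485 317.7439698998127 239.11232532613735
[[ 1.     -0.0009  0.0012  0.0004]
 [-0.0014 -0.3245  0.9459 -0.1305]
 [-0.0005 -0.9459 -0.3245  0.0829]
 [ 0.      0.      0.      1.    ]]
{'time': 0.15, 'qpos': array([-1.257 ,  0.287 ,  1.5778, -0.    ,  1.2786, -0.15  ]), 'dq': array([ 0.0005, -0.0027, -0.0051,  0.0002,  0.0016, -0.0012]), 'joint_efforts': array([  0.0018, -40.6607, -29.3141,  -0.0001,   0.004 ,   0.    ]), 'eef_pos': array([ 0.3018, -0.6032,  0.2412]), 'tcp_rot': array([-0.6011,  0.3722, -0.3712,  0.602 ]), 'contact_force': array([-0.6321,  0.1763,  0.018 ]), 'wrist_torque': array([-0.0031,  0.0275,  0.0365]), 'opening': 1.0033458062797156}
```

View pics/scene.png

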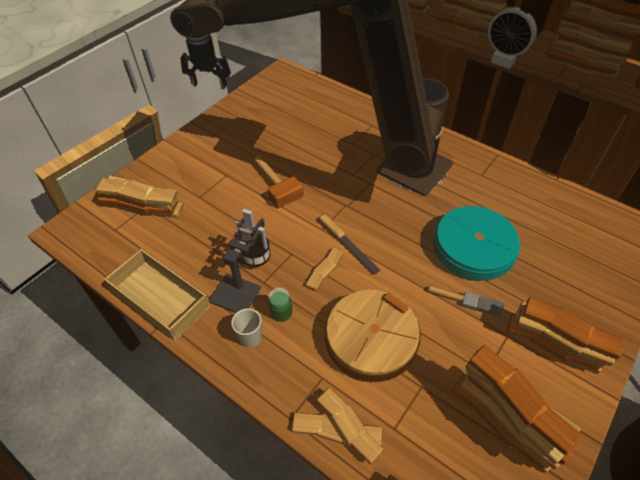

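View pics/side.png

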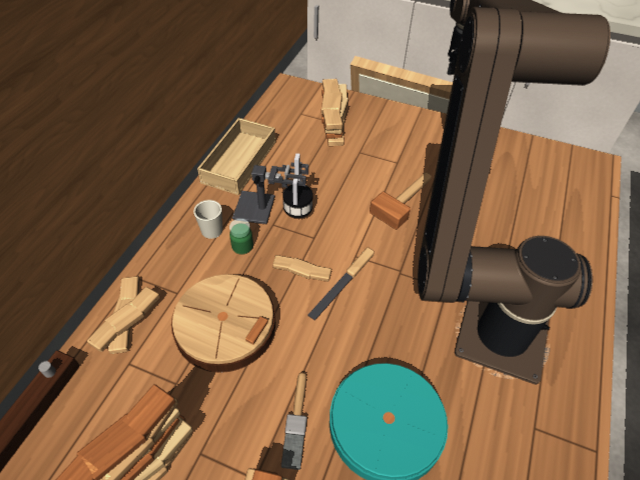

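The scene view shows the lamp on its stand at about (250,240) and the wooden block at (374,330), with the turquoise look-alike at (478,240). The side view shows the lamp at (297,190) and the block at (222,320). Candidates for the block are the wooden disc at scene (374,330) and the turquoise one at (478,240), so I choose the wooden one. There is only one candidate for the lamp. Next is one close crop of it.

Run:
```python
from h import *
import pickle
S=pickle.load(open("scene.pkl","rb"));D=pickle.load(open("side.pkl","rb"))
a=cv2.resize(S["img"][195:315,200:280],(400,600),interpolation=cv2.INTER_CUBIC)
b=cv2.resize(D["img"][140:260,245:325],(400,600),interpolation=cv2.INTER_CUBIC)
save("crop",np.hstack([a,b]))
print(onz(S,375,328,.06),onz(D,222,317,.06),tri(ray(S,375,328),ray(D,222,317)))
```

```text
[0.6167 0.2419 0.06  ] [0.615  0.2431 0.06  ] [0.6158 0.2418 0.0579]
```

View pics/crop.png

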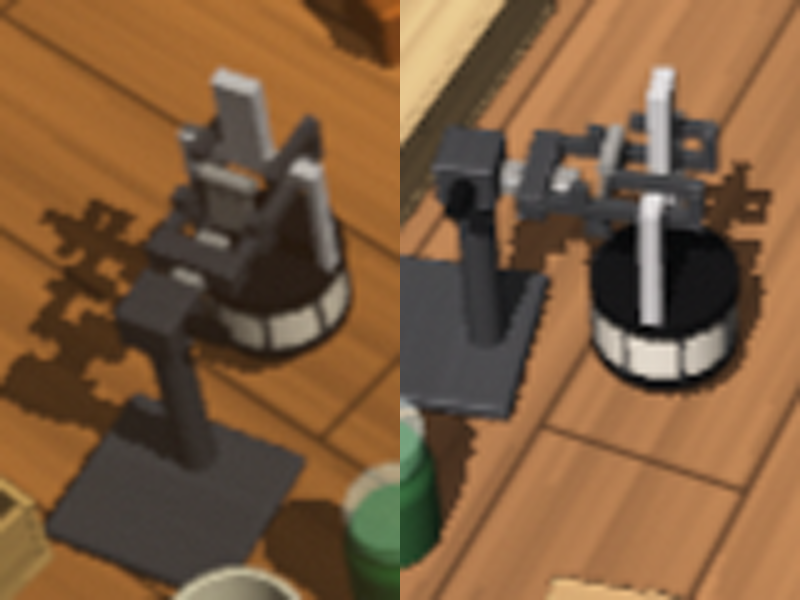

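Run:
```python
from h import *
import pickle
S=pickle.load(open("scene.pkl","rb"));D=pickle.load(open("side.pkl","rb"))
s=lambda u,v:ray(S,200+u/5-.4,195+v/5-.4)
d=lambda u,v:ray(D,245+(u-400)/5-.4,140+v/5-.4)
top=tri(s(239,77),d(663,73)); print("tabtop",top)
post=tri(s(160,298),d(473,142)); print("headtop",post)
pb=tri(s(197,463),d(487,342)); print("postbase",pb)
for p in[(48,525),(303,460),(130,398),(200,587)]:
    o,e=s(*p);print("plate",o+e*(.008-o[2])/e[2])
for p in[(547,275),(507,413)]:
    o,e=d(*p);print("plateD",o+e*(.008-o[2])/e[2])
# bar feet on the body: bail base near side; bail top ends
print("bail corner near",tri(s(308,170),d(650,205)))
# prong tips (near and far) noses
print("keeper lip mid",tri(s(230,180),d(612,145)))
w=np.arctan2(*(post-top)[[1,0]]); print("yaw est",w,np.degrees(w), np.linalg.norm((post-top)[:2]))
```

```text
tabtop [ 0.604  -0.1711  0.2191]
headtop [ 0.7036 -0.1461  0.157 ]
postbase [ 0.7062 -0.1478  0.001 ]
plate [ 0.7867 -0.1819  0.008 ]
plate [ 0.6726 -0.0976  0.008 ]
plate [ 0.6993 -0.2042  0.008 ]
plate [ 0.766  -0.0886  0.008 ]
plateD [ 0.6938 -0.2039  0.008 ]
plateD [ 0.6691 -0.0978  0.008 ]
bail corner near [ 0.5973 -0.1381  0.1596]
keeper lip mid [ 0.6302 -0.163   0.1672]
yaw est 0.24599859998642362 14.094681545349063 0.10270416694460184
```

```bash
cat >> h.py <<'E'
YAW=0.244
X=np.array([np.cos(YAW),np.sin(YAW),0]); Y=np.array([-X[1],X[0],0])
O=np.array([.705,-.147,0])-.105*X
def st():
    s=get_state(); return s,np.array(s["eef_pos"]),R.from_quat(s["tcp_rot"])
def rep(goal=None,yaw=None):
    s,p,r=st(); print("t",s["time"],"p",p,"F",np.array(s["contact_force"]),"open",s["opening"]); 
    M=r.as_matrix(); print("toolx",M[:,0],"tooly",M[:,1],"xstand,ystand(mm)",(p-O)@X*1e3,(p-O)@Y*1e3)
    if goal is not None: print("shift tool mm",M.T@(np.array(goal)-p)*1e3)
    if yaw is not None:
        for y in(yaw,yaw+np.pi):
            x=np.array([np.cos(y),np.sin(y),0]); yy=np.array([0,0,-1]); G=np.column_stack([x,yy,np.cross(x,yy)])
            print("turn",(r.inv()*R.from_matrix(G)).as_rotvec(), "shift after turn",G.T@(np.array(goal)-p)*1e3)
E
python3 -c "
from h import *
rep([.604,-.171,.30],YAW)"
```

```text
t 0.15 p [ 0.3018 -0.6032  0.2412] F [-0.6321  0.1763  0.018 ] open 1.0033458062797156
toolx [ 0.4474 -0.8944 -0.0018] tooly [-0.0006  0.0018 -1.    ] xstand,ystand(mm) -396.44412588160037 -345.30063359266825
shift tool mm [-251.4799  -58.183   463.6191]
turn [-0.0015 -1.351  -0.0014] shift after turn [397.6377 -58.7641 346.4117]
turn [ 0.0015  1.7906 -0.0015] shift after turn [-397.6377  -58.7641 -346.4117]
```

```bash
python3 -m inch '[{"ay":-0.1126,"y":-5},{"ay":-0.1126,"y":-5},{"ay":-0.1126,"y":-5},{"ay":-0.1126,"y":-5},{"ay":-0.1126,"y":-5}]' 40
python3 -m inch '[{"ay":-0.1126,"y":-5},{"ay":-0.1126,"y":-5},{"ay":-0.1126,"y":-5},{"ay":-0.1126,"y":-5},{"ay":-0.1126,"y":-5}]'
python3 -m inch '[{"ay":-0.1126,"y":-5},{"ay":-0.1126,"y":-4},{"x":22,"z":19},{"x":22,"z":19},{"x":22,"z":19}]'
python3 -m inch '[{"x":22,"z":19},{"x":22,"z":19},{"x":22,"z":19},{"x":22,"z":19},{"x":22,"z":19}]'
python3 -m inch '[{"x":22,"z":19},{"x":22,"z":19},{"x":22,"z":19},{"x":22,"z":19},{"x":22,"z":19}]'
python3 -c "
from h import *
rep([.604,-.171,.30],YAW)"
```

```text
t 0.15 p [ 0.3018 -0.6032  0.2412] F [-0.6321  0.1763  0.018 ] open 1.0033458062797156
toolx [ 0.4474 -0.8944 -0.0018] tooly [-0.0006  0.0018 -1.    ] xstand,ystand(mm) -396.44412588160037 -345.30063359266825
shift tool mm [-251.4799  -58.183   463.6191]
turn [-0.0015 -1.351  -0.0014] shift after turn [397.6377 -58.7641 346.4117]
turn [ 0.0015  1.7906 -0.0015] shift after turn [-397.6377  -58.7641 -346.4117]validation failed for argument at $[0]...
validation failed for argument at $[0]...
validation failed for argument at $[0]...
validation failed for argument at $[0]...
validation failed for argument at $[0]...
```

```bash
python3 -m inch '[{"ax":0,"ay":-0.1126,"az":0,"x":0,"y":-5,"z":0,"hand":-1},{"ax":0,"ay":-0.1126,"az":0,"x":0,"y":-5,"z":0,"hand":-1},{"ax":0,"ay":-0.1126,"az":0,"x":0,"y":-5,"z":0,"hand":-1},{"ax":0,"ay":-0.1126,"az":0,"x":0,"y":-5,"z":0,"hand":-1}]' 40
```

```text
time: 0.48
eef_pos: [0.3019, -0.6034, 0.2619]
tcp_rot: [-0.67, 0.226, -0.226, 0.67]
contact_force: [0.1, -0.0, 0.3]
opening: 0.996
```

```bash
python3 -m inch '[{"ax":0,"ay":-0.1126,"az":0,"x":0,"y":-5,"z":0,"hand":-1},{"ax":0,"ay":-0.1126,"az":0,"x":0,"y":-5,"z":0,"hand":-1},{"ax":0,"ay":-0.1126,"az":0,"x":0,"y":-5,"z":0,"hand":-1},{"ax":0,"ay":-0.1126,"az":0,"x":0,"y":-5,"z":0,"hand":-1}]'
python3 -m inch '[{"ax":0,"ay":-0.1126,"az":0,"x":0,"y":-5,"z":0,"hand":-1},{"ax":0,"ay":-0.1126,"az":0,"x":0,"y":-5,"z":0,"hand":-1},{"ax":0,"ay":-0.1126,"az":0,"x":0,"y":-5,"z":0,"hand":-1},{"ax":0,"ay":-0.1126,"az":0,"x":0,"y":-5,"z":0,"hand":-1}]'
python3 -m inch '[{"ax":0,"ay":0,"az":0,"x":22,"y":0,"z":19,"hand":-1},{"ax":0,"ay":0,"az":0,"x":22,"y":0,"z":19,"hand":-1},{"ax":0,"ay":0,"az":0,"x":22,"y":0,"z":19,"hand":-1},{"ax":0,"ay":0,"az":0,"x":22,"y":0,"z":19,"hand":-1},{"ax":0,"ay":0,"az":0,"x":22,"y":0,"z":19,"hand":-1}]'
python3 -m inch '[{"ax":0,"ay":0,"az":0,"x":22,"y":0,"z":19,"hand":-1},{"ax":0,"ay":0,"az":0,"x":22,"y":0,"z":19,"hand":-1},{"ax":0,"ay":0,"az":0,"x":22,"y":0,"z":19,"hand":-1},{"ax":0,"ay":0,"az":0,"x":22,"y":0,"z":19,"hand":-1},{"ax":0,"ay":0,"az":0,"x":22,"y":0,"z":19,"hand":-1}]'
python3 -m inch '[{"ax":0,"ay":0,"az":0,"x":22,"y":0,"z":19,"hand":-1},{"ax":0,"ay":0,"az":0,"x":22,"y":0,"z":19,"hand":-1},{"ax":0,"ay":0,"az":0,"x":22,"y":0,"z":19,"hand":-1},{"ax":0,"ay":0,"az":0,"x":0,"y":0,"z":19,"hand":-1},{"ax":0,"ay":0,"az":0,"x":0,"y":0,"z":19,"hand":-1}]'
python3 - <<'E'
from h import *
rep([.604,-.171,.30],YAW)
s,p,r=st(); c=read_camera("wrist"); save("w1",c["img"])
E
```

```text
time: 0.82
eef_pos: [0.3019, -0.6034, 0.282]
tcp_rot: [-0.703, 0.071, -0.071, 0.704]
contact_force: [-0.7, -0.0, -0.0]
opening: 0.999
time: 1.15
eef_pos: [0.3019, -0.6034, 0.302]
tcp_rot: [-0.701, -0.088, 0.088, 0.702]
contact_force: [0.1, -0.0, 0.8]
opening: 1.0
time: 1.57
eef_pos: [0.3862, -0.4836, 0.3018]
tcp_rot: [-0.702, -0.086, 0.086, 0.702]
contact_force: [0.5, 1.1, 0.9]
opening: 0.999
time: 1.98
eef_pos: [0.47, -0.3647, 0.3019]
tcp_rot: [-0.702, -0.086, 0.086, 0.702]
contact_force: [0.1, -0.9, 1.7]
opening: 1.001
time: 2.4
eef_pos: [0.5111, -0.2564, 0.3016]
tcp_rot: [-0.701, -0.086, 0.087, 0.702]
contact_force: [0.9, -0.8, -0.1]
opening: 0.996
t 2.4 p [ 0.5111 -0.2564  0.3016] F [ 0.9328 -0.7713 -0.1462] open 0.9963819123676867
toolx [ 0.9699  0.2434 -0.0007] tooly [-0.0009  0.0008 -1.    ] xstand,ystand(mm) -109.62311584233748 -59.28531376327577
shift tool mm [110.929    1.5769  60.1903]
turn [-0.001   0.0018 -0.0007] shift after turn [110.8167   1.5935  60.3964]
turn [-0.0011 -3.1397  0.0016] shift after turn [-110.8167    1.5935  -60.3964]
```

View pics/w1.png

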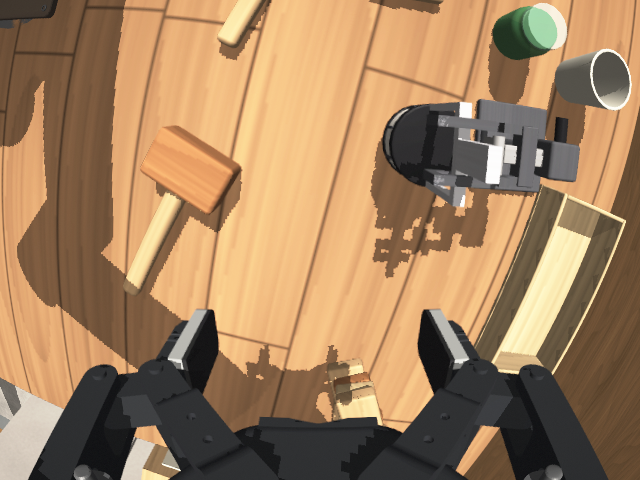

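```bash
python3 -m inch '[{"ax":0,"ay":0,"az":0,"x":22,"y":0,"z":12,"hand":-1},{"ax":0,"ay":0,"az":0,"x":22,"y":0,"z":12,"hand":-1},{"ax":0,"ay":0,"az":0,"x":22,"y":0,"z":12,"hand":-1},{"ax":0,"ay":0,"az":0,"x":22,"y":0,"z":12,"hand":-1},{"ax":0,"ay":0,"az":0,"x":22,"y":0,"z":12,"hand":-1}]'
python3 -m inch '[{"ax":0,"ay":0,"az":0,"x":0,"y":0,"z":0,"hand":-1},{"ax":0,"ay":0,"az":0,"x":0,"y":0,"z":0,"hand":-1}]'
python3 - <<'E'
from h import *
rep([.604,-.171,.30],YAW)
c=read_camera("wrist"); save("w2",cv2.resize(c["img"][180:480,120:520],(800,600),interpolation=cv2.INTER_CUBIC))
E
```

```text
time: 2.87
eef_pos: [0.6035, -0.1727, 0.302]
tcp_rot: [-0.702, -0.086, 0.086, 0.702]
contact_force: [1.2, 0.3, -0.1]
opening: 1.001
time: 3.03
eef_pos: [0.6031, -0.1727, 0.3016]
tcp_rot: [-0.702, -0.086, 0.087, 0.702]
contact_force: [-0.7, 0.4, 0.3]
opening: 0.998
t 3.0333 p [ 0.6031 -0.1727  0.3016] F [-0.6597  0.4035  0.2766] open 0.9983976223031227
toolx [ 0.9699  0.2436 -0.0012] tooly [-0.0013  0.0001 -1.    ] xstand,ystand(mm) -0.08256806283881012 -0.30286770471042496
shift tool mm [1.2811 1.6378 1.4107]
turn [-0.0004  0.0021 -0.0012] shift after turn [1.2762 1.6388 1.414 ]
turn [-0.0019 -3.1395  0.0006] shift after turn [-1.2762  1.6388 -1.414 ]
```

View pics/w2.png

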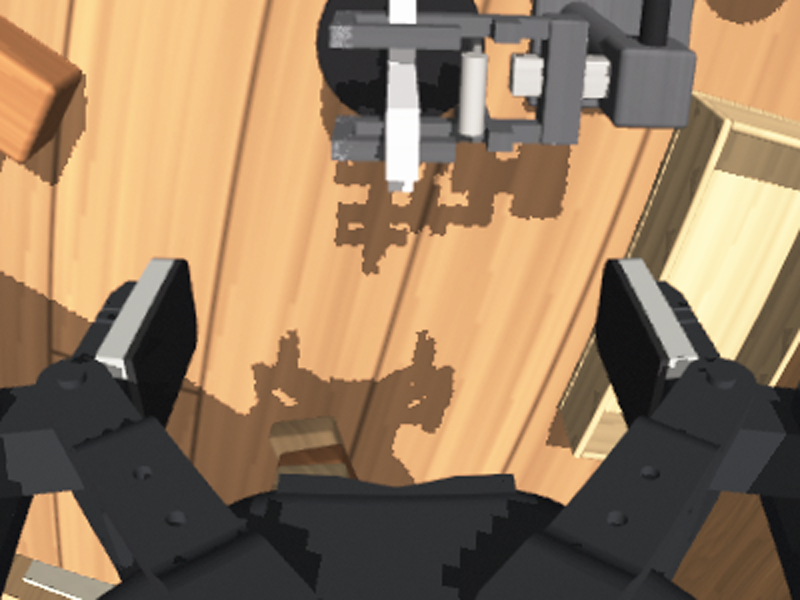

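```bash
cat >> h.py <<'E'
def wproj(c,p,P,r):
    T=np.array(c["T_tool_cam"]); q=np.linalg.inv(T)@np.append(r.inv().apply(p-P),1)
    f=240/np.tan(np.radians(c["fov_y"])/2); th=np.arctan2(np.hypot(q[0],q[1]),q[2]); ph=np.arctan2(q[1],q[0])
    return c["cx"]+f*th*np.cos(ph),c["cy"]+f*th*np.sin(ph)
def wray(c,u,v,P,r):
    T=np.array(c["T_tool_cam"]); f=240/np.tan(np.radians(c["fov_y"])/2)
    a,b=u-c["cx"],v-c["cy"]; n=np.hypot(a,b); th=n/f
    d=r.apply(T[:3,:3]@np.array([a/n*np.sin(th),b/n*np.sin(th),np.cos(th)]))
    return P+r.apply(T[:3,3]),d
E
python3 - <<'E'
from h import *
s,p,r=st(); c=read_camera("wrist")
def pr(n,q): u,v=wproj(c,q,p,r); print(n,round((u-120)*2),round((v-180)*2))
Z=np.array([0,0,1])
for y in(-12,12): pr("tabtop y%d"%y,O+Y*y/1e3+Z*.215)
for y in(-33,33): pr("bar y%d"%y,O+Y*y/1e3+Z*.160)
for x in(-15,27,105): pr("seat x%d y-22"%x,O+X*x/1e3-Y*.022+Z*.172)
pr("lip -10",O+X*.025+Z*.172)
def at(n,u,v,z):
    o,d=wray(c,u/2+120,v/2+180,p,r); q=o+d*(z-o[2])/d[2]-O; print(n,q@X*1e3,q@Y*1e3)
at("tabtop L end",388,185,.215);at("tabtop R end",414,185,.215);at("bar mid",403,10,.16)
at("nose tip front near",332,140,.172);at("nose back",455,150,.150);at("lip far",474,50,.172);at("lip near",470,135,.172); at("claw front far",332,35,.172)
at("post R",692,50,.16);at("post L",618,120,.16)
E
```

```text
tabtop y-12 400 176
tabtop y12 400 104
bar y-33 399 169
bar y33 400 5
seat x-15 y-22 360 155
seat x27 y-22 471 155
seat x105 y-22 666 154
lip -10 467 99
tabtop L end -3.843371934126604 -15.12453295789355
tabtop R end 4.47298477878969 -15.121051593935817
bar mid 1.259698526749401 31.040362738625763
nose tip front near -25.31126532960344 -15.990887117863066
nose back 22.800846805183426 -28.618367987456242
lip far 26.843529929298175 18.74545761295375
lip near 26.400739976892034 -13.9552019756474
claw front far -24.294930626329027 24.230199602452018
post R 116.19423799581185 17.273355569964817
post L 87.3823648263902 -12.14432736514409
```

```bash
python3 -m inch '[{"ax":0,"ay":0,"az":0,"x":0,"y":20,"z":0,"hand":-1},{"ax":0,"ay":0,"az":0,"x":0,"y":20,"z":0,"hand":-1},{"ax":0,"ay":0,"az":0,"x":0,"y":20,"z":0,"hand":-1},{"ax":0,"ay":0,"az":0,"x":0,"y":15,"z":0,"hand":-1},{"ax":0,"ay":0,"az":0,"x":0,"y":10,"z":0,"hand":-1}]' 60
python3 -m inch '[{"ax":0,"ay":0,"az":0,"x":0.5,"y":10,"z":0,"hand":-1},{"ax":0,"ay":0,"az":0,"x":0,"y":8,"z":0,"hand":-1},{"ax":0,"ay":0,"az":0,"x":0,"y":5,"z":0,"hand":-1},{"ax":0,"ay":0,"az":0,"x":0,"y":0,"z":0,"hand":-1}]'
python3 -m inch '[{"ax":0,"ay":0,"az":0,"x":0,"y":0,"z":0,"hand":0},{"ax":0,"ay":0,"az":0,"x":0,"y":0,"z":0,"hand":0.4},{"ax":0,"ay":0,"az":0,"x":0,"y":0,"z":0,"hand":0.6},{"ax":0,"ay":0,"az":0,"x":0,"y":0,"z":0,"hand":0.7},{"ax":0,"ay":0,"az":0,"x":0,"y":0,"z":0,"hand":0.75}]'
python3 -c "
from h import *
rep([.604,-.171,.193],YAW)
c=read_camera('wrist'); save('w3',cv2.resize(c['img'][180:480,120:520],(800,600)))"
```

```text
time: 3.55
eef_pos: [0.6012, -0.174, 0.2151]
tcp_rot: [-0.701, -0.085, 0.086, 0.702]
contact_force: [-0.4, -0.4, -1.2]
opening: 1.003
time: 3.88
eef_pos: [0.6028, -0.1731, 0.1934]
tcp_rot: [-0.702, -0.086, 0.086, 0.702]
contact_force: [-0.3, 0.6, 1.0]
opening: 1.0
time: 4.3
eef_pos: [0.6036, -0.1731, 0.1949]
tcp_rot: [0.702, 0.086, -0.086, -0.702]
contact_force: [-0.1, 0.0, -0.2]
opening: 0.301
t 4.3 p [ 0.6036 -0.1731  0.1949] F [-0.1436  0.0078 -0.2017] open 0.3008674476369159
toolx [0.9703 0.2419 0.0008] tooly [ 0.0009 -0.0004 -1.    ] xstand,ystand(mm) 0.27613789900668656 -0.8005258097623333
shift tool mm [0.9167 1.9217 1.9125]
turn [0.0006 0.0004 0.0008] shift after turn [0.9175 1.9222 1.9116]
turn [ 0.0012 -3.1412 -0.001 ] shift after turn [-0.9175  1.9222 -1.9116]
```

View pics/w3.png

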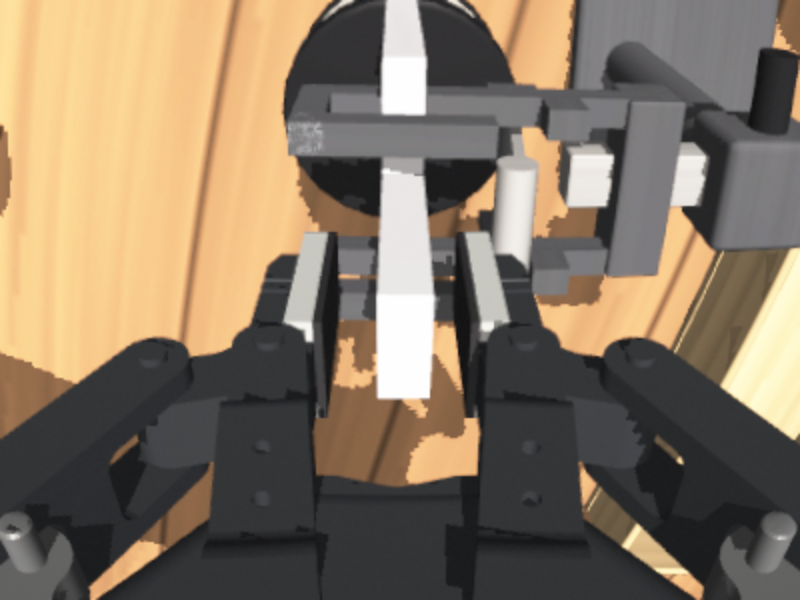

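The tab lies centred between the pads at about (404,290–398), and the lip is at (515,200). Next I check the tab's y offset.

Run:
```python
from h import *
s,p,r=st(); c=read_camera("wrist")
def at(n,u,v,z):
    o,d=wray(c,u/2+120,v/2+180,p,r); q=o+d*(z-o[2])/d[2]-p; print(n,q@X*1e3,q@Y*1e3,"rel TCP")
at("top far",405,292,.215);at("top near",404,397,.215);at("top L",378,345,.215);at("top R",432,345,.215)
at("lip L",498,170,.172);at("lip R",537,170,.172);at("nose front near prong far",290,135,.172);at("nose back",498,135,.172)
```

```text
top far 0.9998123003624241 13.156016748817725 rel TCP
top near 0.9636137699181686 -11.009838004232886 rel TCP
top L -3.8307409311718397 1.5856624014429204 rel TCP
top R 5.977771511616281 1.5492175660311174 rel TCP
lip L 22.450166442896805 17.96815213227642 rel TCP
lip R 31.42331786392612 17.891417560232018 rel TCP
nose front near prong far -23.960929978357147 26.387548265439015 rel TCP
nose back 22.036643953015265 26.375897697711707 rel TCP
```

```bash
python3 -m inch '[{"ax":0,"ay":0,"az":0,"x":1,"y":1,"z":1,"hand":0.8},{"ax":0,"ay":0,"az":0,"x":0,"y":0,"z":0,"hand":0.85},{"ax":0,"ay":0,"az":0,"x":0,"y":0,"z":0,"hand":0.9},{"ax":0,"ay":0,"az":0,"x":0,"y":0,"z":0,"hand":1},{"ax":0,"ay":0,"az":0,"x":0,"y":0,"z":0,"hand":1}]' 60
python3 -m inch '[{"ax":0,"ay":0,"az":0,"x":0,"y":0,"z":0,"hand":1},{"ax":0,"ay":0,"az":0,"x":0,"y":0,"z":0,"hand":1},{"ax":0,"ay":0,"az":0,"x":0,"y":0,"z":0,"hand":1}]'
python3 -m inch '[{"ax":0,"ay":0,"az":0,"x":0,"y":-0.5,"z":0,"hand":1},{"ax":0,"ay":0,"az":0,"x":0,"y":-0.5,"z":0,"hand":1},{"ax":0,"ay":0,"az":0,"x":0,"y":-0.5,"z":0,"hand":1},{"ax":0,"ay":0,"az":0,"x":0,"y":-0.5,"z":0,"hand":1},{"ax":0,"ay":0,"az":0,"x":0,"y":0,"z":0,"hand":1}]'
python3 -c "
from h import *
rep([.604,-.171,.193],YAW)"
```

```text
time: 4.82
eef_pos: [0.6044, -0.1725, 0.1948]
tcp_rot: [0.703, 0.087, -0.086, -0.701]
contact_force: [-1.3, -1.4, 5.1]
opening: 0.108
time: 5.07
eef_pos: [0.6044, -0.1725, 0.1948]
tcp_rot: [0.703, 0.087, -0.086, -0.701]
contact_force: [-1.5, -1.3, 5.2]
opening: 0.109
time: 5.48
eef_pos: [0.604, -0.1716, 0.1948]
tcp_rot: [-0.702, -0.086, 0.086, 0.702]
contact_force: [0.9, -0.9, 0.1]
opening: 0.109
t 5.4833 p [ 0.604  -0.1716  0.1948] F [ 0.9488 -0.8941  0.1238] open 0.10894871985423889
toolx [0.9704 0.2417 0.    ] tooly [-0.0001  0.0005 -1.    ] xstand,ystand(mm) 1.0482057205811086 0.5128171669403302
shift tool mm [0.1454 1.7968 0.5973]
turn [-0.0005  0.0001  0.    ] shift after turn [0.1454 1.7965 0.5983]
turn [ 0.     -3.1415  0.0008] shift after turn [-0.1454  1.7965 -0.5983]
```

```bash
python3 -m inch '[{"ax":0,"ay":0,"az":0,"x":0,"y":-0.5,"z":0,"hand":1},{"ax":0,"ay":0,"az":0,"x":0,"y":-0.5,"z":0,"hand":1},{"ax":0,"ay":0,"az":0,"x":0,"y":0,"z":0,"hand":1}]'
python3 -m inch '[{"ax":0,"ay":0,"az":0,"x":0,"y":-0.5,"z":0,"hand":1},{"ax":0,"ay":0,"az":0,"x":0,"y":-0.5,"z":0,"hand":1},{"ax":0,"ay":0,"az":0,"x":0,"y":0,"z":0,"hand":1}]'
python3 -m inch '[{"ax":0,"ay":0,"az":0,"x":0,"y":-0.5,"z":0,"hand":1},{"ax":0,"ay":0,"az":0,"x":0,"y":-0.5,"z":0,"hand":1},{"ax":0,"ay":0,"az":0,"x":0,"y":0,"z":0,"hand":1}]'
```

```text
time: 5.73
eef_pos: [0.6032, -0.1709, 0.1949]
tcp_rot: [-0.701, -0.085, 0.087, 0.703]
contact_force: [-0.6, -0.2, -2.8]
opening: 0.107
time: 5.98
eef_pos: [0.6037, -0.1715, 0.1968]
tcp_rot: [-0.702, -0.086, 0.086, 0.702]
contact_force: [0.4, -0.1, -2.3]
opening: 0.104
time: 6.23
eef_pos: [0.6041, -0.1719, 0.1984]
tcp_rot: [0.702, 0.086, -0.086, -0.702]
contact_force: [0.1, 0.8, -3.0]
opening: 0.114
```

```bash
python3 -m inch '[{"ax":0,"ay":0,"az":0,"x":0.8,"y":0.5,"z":0,"hand":1},{"ax":0,"ay":0,"az":0,"x":0.8,"y":0.5,"z":0,"hand":1},{"ax":0,"ay":0,"az":0,"x":0.8,"y":0.5,"z":0,"hand":1},{"ax":0,"ay":0,"az":0,"x":0.8,"y":0,"z":0,"hand":1},{"ax":0,"ay":0,"az":0,"x":0.8,"y":0,"z":0,"hand":1}]'
python3 -m inch '[{"ax":0,"ay":0,"az":0,"x":0.8,"y":0,"z":0,"hand":1},{"ax":0,"ay":0,"az":0,"x":0.8,"y":0,"z":0,"hand":1},{"ax":0,"ay":0,"az":0,"x":0.8,"y":0,"z":0,"hand":1},{"ax":0,"ay":0,"az":0,"x":0.8,"y":0,"z":0,"hand":1},{"ax":0,"ay":0,"az":0,"x":0.8,"y":0,"z":0,"hand":1}]'
python3 -m inch '[{"ax":0,"ay":0,"az":0,"x":0.8,"y":0,"z":0,"hand":1},{"ax":0,"ay":0,"az":0,"x":0.8,"y":0,"z":0,"hand":1},{"ax":0,"ay":0,"az":0,"x":0.8,"y":0,"z":0,"hand":1},{"ax":0,"ay":0,"az":0,"x":0.8,"y":0,"z":0,"hand":1},{"ax":0,"ay":0,"az":0,"x":0.8,"y":0,"z":0,"hand":1}]'
python3 -c "
from h import *
rep([.604,-.171,.193],YAW)"
```

```text
time: 6.65
eef_pos: [0.608, -0.1708, 0.1967]
tcp_rot: [-0.702, -0.086, 0.086, 0.702]
contact_force: [-0.2, -1.0, -2.0]
opening: 0.104
time: 7.07
eef_pos: [0.6119, -0.1699, 0.1968]
tcp_rot: [0.702, 0.086, -0.086, -0.702]
contact_force: [-0.6, 0.4, -2.5]
opening: 0.116
time: 7.48
eef_pos: [0.6157, -0.1689, 0.1968]
tcp_rot: [0.702, 0.086, -0.086, -0.702]
contact_force: [-0.3, -0.1, -3.0]
opening: 0.108
t 7.4833 p [ 0.6157 -0.1689  0.1968] F [-0.3346 -0.1176 -2.9743] open 0.10787678420117396
toolx [0.9703 0.2418 0.    ] tooly [ 0. -0. -1.] xstand,ystand(mm) 13.100816297718557 0.31146158699918014
shift tool mm [-11.9071   3.8411   0.8022]
turn [0.     0.0002 0.    ] shift after turn [-11.9072   3.8413   0.7996]
turn [ 0.     -3.1414 -0.    ] shift after turn [11.9072  3.8413 -0.7996]
```

```bash
python3 -m inch '[{"ax":0,"ay":0,"az":0,"x":0.7,"y":0,"z":0,"hand":1},{"ax":0,"ay":0,"az":0,"x":0.7,"y":0,"z":0,"hand":1},{"ax":0,"ay":0,"az":0,"x":0.6,"y":0,"z":0,"hand":1}]'
python3 -m inch '[{"ax":0,"ay":0,"az":0,"x":0.7,"y":0,"z":0,"hand":1},{"ax":0,"ay":0,"az":0,"x":0.7,"y":0,"z":0,"hand":1},{"ax":0,"ay":0,"az":0,"x":0.6,"y":0,"z":0,"hand":1}]'
python3 -m inch '[{"ax":0,"ay":0,"az":0,"x":0.7,"y":0,"z":0,"hand":1},{"ax":0,"ay":0,"az":0,"x":0.7,"y":0,"z":0,"hand":1},{"ax":0,"ay":0,"az":0,"x":0.6,"y":0,"z":0,"hand":1}]'
python3 -m inch '[{"ax":0,"ay":0,"az":0,"x":0.7,"y":0,"z":0,"hand":1},{"ax":0,"ay":0,"az":0,"x":0.7,"y":0,"z":0,"hand":1},{"ax":0,"ay":0,"az":0,"x":0.6,"y":0,"z":0,"hand":1}]'
python3 -c "
from h import *
rep([.604,-.171,.193],YAW)"
```

```text
time: 7.73
eef_pos: [0.6177, -0.1684, 0.1968]
tcp_rot: [0.702, 0.086, -0.086, -0.702]
contact_force: [0.2, -0.0, -2.5]
opening: 0.112
time: 7.98
eef_pos: [0.6196, -0.1679, 0.1969]
tcp_rot: [0.702, 0.086, -0.086, -0.702]
contact_force: [-0.1, -0.5, -3.6]
opening: 0.11
time: 8.23
eef_pos: [0.621, -0.1676, 0.1968]
tcp_rot: [0.702, 0.085, -0.087, -0.702]
contact_force: [-2.9, -0.4, -1.4]
opening: 0.105
time: 8.48
eef_pos: [0.6227, -0.1673, 0.1967]
tcp_rot: [-0.702, -0.085, 0.087, 0.702]
contact_force: [-4.7, -1.7, -2.1]
opening: 0.103
t 8.4833 p [ 0.6227 -0.1673  0.1967] F [-4.7361 -1.6808 -2.1272] open 0.10323242045920693
toolx [ 0.9703  0.2417 -0.0024] tooly [-0.0024 -0.0003 -1.    ] xstand,ystand(mm) 20.22934615488322 0.20619446791622936
shift tool mm [-19.0265   3.7511   0.9069]
turn [-0.0003  0.0002 -0.0024] shift after turn [-19.0357   3.7046   0.9049]
turn [-0.0038 -3.1414  0.0005] shift after turn [19.0357  3.7046 -0.9049]
```

```bash
python3 -m inch '[{"ax":0,"ay":0,"az":0,"x":0.7,"y":0,"z":0,"hand":1},{"ax":0,"ay":0,"az":0,"x":0.7,"y":0,"z":0,"hand":1},{"ax":0,"ay":0,"az":0,"x":0.7,"y":0,"z":0,"hand":1},{"ax":0,"ay":0,"az":0,"x":0.7,"y":0,"z":0,"hand":1},{"ax":0,"ay":0,"az":0,"x":0.7,"y":0,"z":0,"hand":1}]'
python3 -m inch '[{"ax":0,"ay":0,"az":0,"x":0.7,"y":0,"z":0,"hand":1},{"ax":0,"ay":0,"az":0,"x":0.7,"y":0,"z":0,"hand":1},{"ax":0,"ay":0,"az":0,"x":0.6,"y":0,"z":0,"hand":1}]'
python3 -m inch '[{"ax":0,"ay":0,"az":0,"x":0.7,"y":0,"z":0,"hand":1},{"ax":0,"ay":0,"az":0,"x":0.7,"y":0,"z":0,"hand":1},{"ax":0,"ay":0,"az":0,"x":0,"y":0,"z":0,"hand":1}]'
python3 -c "
from h import *
rep([.604,-.171,.193],YAW)"
```

```text
time: 8.9
eef_pos: [0.6261, -0.1664, 0.1967]
tcp_rot: [0.702, 0.085, -0.087, -0.702]
contact_force: [-5.1, -1.8, -1.8]
opening: 0.105
time: 9.15
eef_pos: [0.628, -0.166, 0.1967]
tcp_rot: [0.702, 0.085, -0.087, -0.702]
contact_force: [-6.4, -2.8, -1.5]
opening: 0.107
time: 9.4
eef_pos: [0.6293, -0.1657, 0.1968]
tcp_rot: [0.702, 0.085, -0.087, -0.702]
contact_force: [-5.6, -1.2, 0.1]
opening: 0.106
t 9.4 p [ 0.6293 -0.1657  0.1968] F [-5.5899 -1.2428  0.1374] open 0.1064578622328086
toolx [ 0.9703  0.2419 -0.0029] tooly [-0.0028 -0.0005 -1.    ] xstand,ystand(mm) 27.039844645714155 0.13251526656913784
shift tool mm [-25.8351   3.8473   0.9852]
turn [-0.0002  0.0003 -0.0029] shift after turn [-25.8462   3.7732   0.9786]
turn [-0.0045 -3.1413  0.0003] shift after turn [25.8462  3.7732 -0.9786]
```

```bash
python3 -m inch '[{"ax":0,"ay":0,"az":0,"x":0.5,"y":0,"z":0,"hand":1},{"ax":0,"ay":0,"az":0,"x":0.5,"y":0,"z":0,"hand":1},{"ax":0,"ay":0,"az":0,"x":0,"y":0,"z":0,"hand":1}]'
python3 -m inch '[{"ax":0,"ay":0,"az":0,"x":0.4,"y":0,"z":0,"hand":1},{"ax":0,"ay":0,"az":0,"x":0.4,"y":0,"z":0,"hand":1},{"ax":0,"ay":0,"az":0,"x":0,"y":0,"z":0,"hand":1}]'
python3 -c "
from h import *
rep([.604,-.171,.193],YAW)
s,p,r=st();c=read_camera('wrist'); save('w4',cv2.resize(c['img'][180:380,180:460],(800,571),interpolation=cv2.INTER_CUBIC))"
```

```text
time: 9.65
eef_pos: [0.6302, -0.1655, 0.1967]
tcp_rot: [0.702, 0.085, -0.087, -0.702]
contact_force: [-5.8, -0.7, -0.4]
opening: 0.102
time: 9.9
eef_pos: [0.6308, -0.1653, 0.1967]
tcp_rot: [0.702, 0.085, -0.087, -0.702]
contact_force: [-6.6, -2.2, -0.6]
opening: 0.111
t 9.9 p [ 0.6308 -0.1653  0.1967] F [-6.5668 -2.2103 -0.5733] open 0.11123187508035387
toolx [ 0.9703  0.2419 -0.0035] tooly [-0.0035 -0.0006 -1.    ] xstand,ystand(mm) 28.599365091440877 0.15681423710969963
shift tool mm [-27.3923   3.7843   0.9607]
turn [-0.0003  0.0003 -0.0035] shift after turn [-27.4057   3.6876   0.9543]
turn [-0.0055 -3.1413  0.0005] shift after turn [27.4057  3.6876 -0.9543]
```

View pics/w4.png

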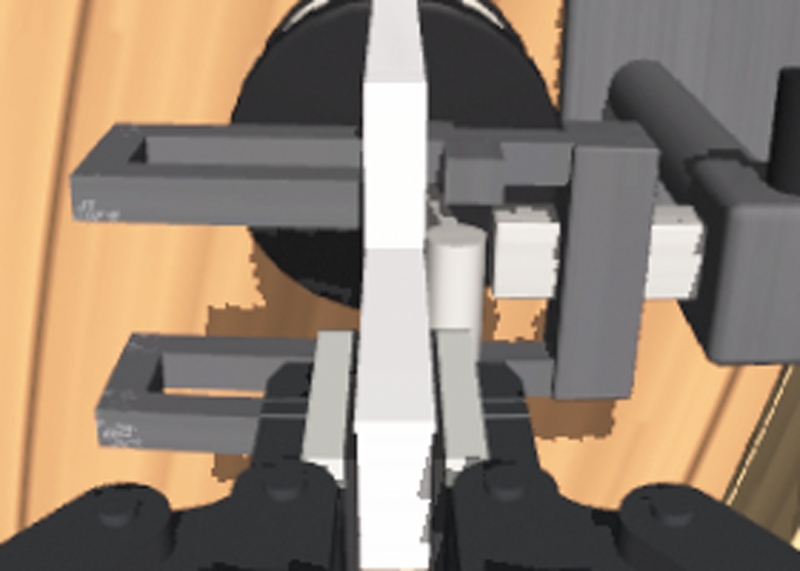

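```bash
python3 -m inch '[{"ax":0,"ay":0,"az":0,"x":0.4,"y":0,"z":0,"hand":1},{"ax":0,"ay":0,"az":0,"x":0.3,"y":0,"z":0,"hand":1},{"ax":0,"ay":0,"az":0,"x":0,"y":0,"z":0,"hand":1}]' 70
python3 -m inch '[{"ax":0,"ay":0,"az":0,"x":0,"y":-0.7,"z":0,"hand":1},{"ax":0,"ay":0,"az":0,"x":0,"y":-0.7,"z":0,"hand":1},{"ax":0,"ay":0,"az":0,"x":0,"y":-0.6,"z":0,"hand":1}]'
python3 -m inch '[{"ax":0,"ay":0,"az":0,"x":0,"y":-0.5,"z":0,"hand":1},{"ax":0,"ay":0,"az":0,"x":0,"y":-0.5,"z":0,"hand":1},{"ax":0,"ay":0,"az":0,"x":0,"y":-0.5,"z":0,"hand":1}]'
python3 -m inch '[{"ax":0,"ay":0,"az":0,"x":0,"y":-0.5,"z":0,"hand":1},{"ax":0,"ay":0,"az":0,"x":0,"y":-0.5,"z":0,"hand":1},{"ax":0,"ay":0,"az":0,"x":0,"y":0,"z":0,"hand":1}]'
python3 -c "
from h import *
rep([.604,-.171,.193],YAW)"
```

```text
time: 10.2
eef_pos: [0.6313, -0.1652, 0.1964]
tcp_rot: [0.702, 0.085, -0.088, -0.702]
contact_force: [-6.4, -2.3, -0.6]
opening: 0.103
time: 10.45
eef_pos: [0.6306, -0.1651, 0.1969]
tcp_rot: [-0.702, -0.084, 0.088, 0.702]
contact_force: [-6.2, -2.4, -5.1]
opening: 0.104
time: 10.7
eef_pos: [0.6304, -0.1647, 0.198]
tcp_rot: [-0.701, -0.084, 0.089, 0.703]
contact_force: [-7.3, -1.8, -5.1]
opening: 0.105
time: 10.95
eef_pos: [0.6303, -0.1645, 0.1989]
tcp_rot: [-0.701, -0.084, 0.089, 0.703]
contact_force: [-5.6, -1.2, -4.8]
opening: 0.105
t 10.95 p [ 0.6303 -0.1645  0.1989] F [-5.6215 -1.1974 -4.8374] open 0.10510135658239726
toolx [ 0.9703  0.2419 -0.0068] tooly [-0.0073  0.0014 -1.    ] xstand,ystand(mm) 28.31618604440538 1.0482438563730745
shift tool mm [-27.0819   6.1004   0.0516]
turn [-0.0031  0.0003 -0.0068] shift after turn [-27.1226   5.9169   0.0628]
turn [-0.0106 -3.1413  0.0049] shift after turn [27.1226  5.9169 -0.0628]
```

```bash
python3 -m inch '[{"ax":0,"ay":0,"az":0,"x":0.5,"y":-0.5,"z":0,"hand":1},{"ax":0,"ay":0,"az":0,"x":0,"y":-0.5,"z":0,"hand":1},{"ax":0,"ay":0,"az":0,"x":0,"y":-0.5,"z":0,"hand":1}]'
python3 -m inch '[{"ax":0,"ay":0,"az":0,"x":0,"y":-0.5,"z":0,"hand":1},{"ax":0,"ay":0,"az":0,"x":0,"y":-0.5,"z":0,"hand":1},{"ax":0,"ay":0,"az":0,"x":0,"y":-0.5,"z":0,"hand":1}]'
python3 -m inch '[{"ax":0,"ay":0,"az":0,"x":0,"y":-0.5,"z":0,"hand":1},{"ax":0,"ay":0,"az":0,"x":0,"y":-0.5,"z":0,"hand":1},{"ax":0,"ay":0,"az":0,"x":0,"y":0,"z":0,"hand":1}]'
python3 -c "
from h import *
rep([.604,-.171,.193],YAW)"
```

```text
time: 11.2
eef_pos: [0.6307, -0.1643, 0.2001]
tcp_rot: [-0.701, -0.083, 0.089, 0.703]
contact_force: [-6.6, -1.2, -5.5]
opening: 0.105
time: 11.45
eef_pos: [0.6306, -0.1643, 0.2015]
tcp_rot: [-0.701, -0.083, 0.089, 0.703]
contact_force: [-6.2, -1.2, -6.1]
opening: 0.101
time: 11.7
eef_pos: [0.6306, -0.1642, 0.2026]
tcp_rot: [-0.701, -0.083, 0.089, 0.703]
contact_force: [-7.5, -1.1, -5.0]
opening: 0.108
t 11.7 p [ 0.6306 -0.1642  0.2026] F [-7.4529 -1.1207 -5.0013] open 0.10758692763659863
toolx [ 0.9703  0.2418 -0.0074] tooly [-0.0081  0.0018 -1.    ] xstand,ystand(mm) 28.63902010319383 1.2481968866835411
shift tool mm [-27.3733   9.8035  -0.1672]
turn [-0.0038  0.0002 -0.0074] shift after turn [-27.4454   9.6002  -0.1371]
turn [-0.0117 -3.1413  0.0059] shift after turn [27.4454  9.6002  0.1371]
```

```bash
python3 -m inch '[{"ax":0,"ay":0,"az":0,"x":0,"y":-0.7,"z":0,"hand":1},{"ax":0,"ay":0,"az":0,"x":0,"y":-0.7,"z":0,"hand":1},{"ax":0,"ay":0,"az":0,"x":0,"y":-0.7,"z":0,"hand":1},{"ax":0,"ay":0,"az":0,"x":0,"y":-0.7,"z":0,"hand":1},{"ax":0,"ay":0,"az":0,"x":0,"y":-0.7,"z":0,"hand":1}]'
python3 -m inch '[{"ax":0,"ay":0,"az":0,"x":0,"y":-0.7,"z":0,"hand":1},{"ax":0,"ay":0,"az":0,"x":0,"y":-0.7,"z":0,"hand":1},{"ax":0,"ay":0,"az":0,"x":0,"y":-0.7,"z":0,"hand":1},{"ax":0,"ay":0,"az":0,"x":0,"y":-0.7,"z":0,"hand":1},{"ax":0,"ay":0,"az":0,"x":0,"y":-0.7,"z":0,"hand":1}]'
python3 -m inch '[{"ax":0,"ay":0,"az":0,"x":0,"y":-0.7,"z":0,"hand":1},{"ax":0,"ay":0,"az":0,"x":0,"y":-0.7,"z":0,"hand":1},{"ax":0,"ay":0,"az":0,"x":0,"y":-0.7,"z":0,"hand":1},{"ax":0,"ay":0,"az":0,"x":0,"y":-0.7,"z":0,"hand":1},{"ax":0,"ay":0,"az":0,"x":0,"y":-0.7,"z":0,"hand":1}]'
python3 -m inch '[{"ax":0,"ay":0,"az":0,"x":0,"y":-0.7,"z":0,"hand":1},{"ax":0,"ay":0,"az":0,"x":0,"y":-0.7,"z":0,"hand":1},{"ax":0,"ay":0,"az":0,"x":0,"y":-0.7,"z":0,"hand":1},{"ax":0,"ay":0,"az":0,"x":0,"y":-0.7,"z":0,"hand":1},{"ax":0,"ay":0,"az":0,"x":0,"y":-0.7,"z":0,"hand":1}]'
python3 -c "
from h import *
rep([.604,-.171,.193],YAW)"
```

```text
time: 12.12
eef_pos: [0.6306, -0.1641, 0.2059]
tcp_rot: [-0.701, -0.083, 0.089, 0.703]
contact_force: [-5.9, -1.1, -5.8]
opening: 0.104
time: 12.53
eef_pos: [0.6305, -0.1642, 0.2094]
tcp_rot: [-0.701, -0.083, 0.089, 0.703]
contact_force: [-5.5, -0.4, -6.2]
opening: 0.105
time: 12.95
eef_pos: [0.6311, -0.1643, 0.2137]
tcp_rot: [-0.701, -0.084, 0.088, 0.703]
contact_force: [-5.9, -1.7, -3.2]
opening: 0.099
time: 13.37
eef_pos: [0.6338, -0.1643, 0.2196]
tcp_rot: [0.702, 0.087, -0.085, -0.702]
contact_force: [-0.1, 0.5, -2.1]
opening: 0.104
t 13.3667 p [ 0.6338 -0.1643  0.2196] F [-0.0995  0.5144 -2.1357] open 0.1040850943273338
toolx [0.9703 0.2418 0.0022] tooly [ 0.0022  0.0002 -1.    ] xstand,ystand(mm) 31.717800119745032 0.3718667548312279
shift tool mm [-30.5829  26.5012   0.7561]
turn [0.0003 0.0003 0.0022] shift after turn [-30.5242  26.5692   0.7392]
turn [ 0.0035 -3.1413 -0.0005] shift after turn [30.5242 26.5692 -0.7392]
```

```bash
python3 -m inch '[{"ax":0,"ay":0,"az":0,"x":0,"y":-1.6,"z":0,"hand":1},{"ax":0,"ay":0,"az":0,"x":0,"y":-1.6,"z":0,"hand":1},{"ax":0,"ay":0,"az":0,"x":0,"y":-1.6,"z":0,"hand":1},{"ax":0,"ay":0,"az":0,"x":0,"y":-1.6,"z":0,"hand":1},{"ax":0,"ay":0,"az":0,"x":0,"y":-1.1,"z":0,"hand":1}]'
python3 -m inch '[{"ax":0,"ay":0,"az":0,"x":-2,"y":0,"z":0,"hand":1},{"ax":0,"ay":0,"az":0,"x":-2,"y":0,"z":0,"hand":1},{"ax":0,"ay":0,"az":0,"x":-2,"y":0,"z":0,"hand":1},{"ax":0,"ay":0,"az":0,"x":-2,"y":0,"z":0,"hand":1},{"ax":0,"ay":0,"az":0,"x":-2,"y":0,"z":0,"hand":1}]'
python3 -c "
from h import *
rep([.604,-.171,.193],YAW)
c=read_camera('side'); save('s4',cv2.resize(c['img'][120:240,240:360],(600,600),interpolation=cv2.INTER_CUBIC))"
```

```text
time: 13.78
eef_pos: [0.6332, -0.1646, 0.2272]
tcp_rot: [0.702, 0.086, -0.086, -0.702]
contact_force: [-0.1, 1.3, -3.1]
opening: 0.104
time: 14.2
eef_pos: [0.623, -0.1671, 0.2267]
tcp_rot: [-0.702, -0.086, 0.086, 0.702]
contact_force: [0.2, -0.0, -2.1]
opening: 0.106
t 14.2 p [ 0.623  -0.1671  0.2267] F [ 0.1753 -0.0244 -2.0755] open 0.10613654569464259
toolx [ 0.9704  0.2417 -0.0002] tooly [-0.0002  0.0001 -1.    ] xstand,ystand(mm) 20.585512739719647 0.33600935996775533
shift tool mm [-19.3854  33.7042   0.7714]
turn [-0.0002  0.0001 -0.0002] shift after turn [-19.3919  33.7004   0.7751]
turn [-0.0003 -3.1415  0.0003] shift after turn [19.3919 33.7004 -0.7751]
```

View pics/s4.png

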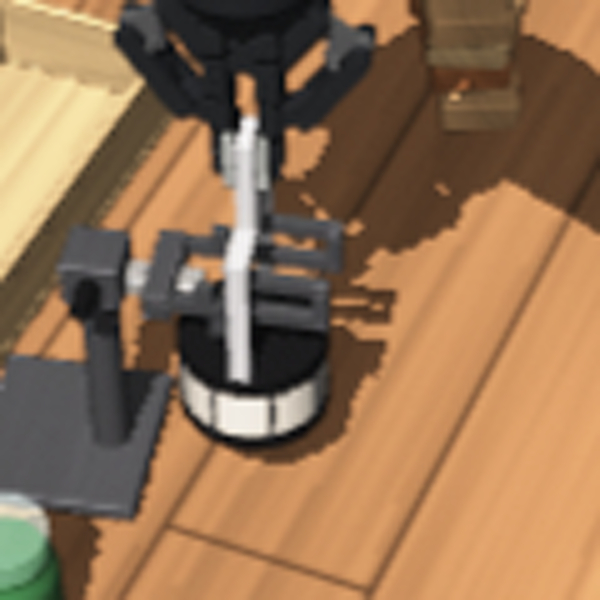

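The lamp hangs upright in the grip. Its bar, at about (240,245), is above the hook's arms, and the forces equal the weight alone. I go on level towards -x.

```bash
python3 -m inch '[{"ax":0,"ay":0,"az":0,"x":-3,"y":0,"z":0,"hand":1},{"ax":0,"ay":0,"az":0,"x":-3,"y":0,"z":0,"hand":1},{"ax":0,"ay":0,"az":0,"x":-3,"y":0,"z":0,"hand":1},{"ax":0,"ay":0,"az":0,"x":-3,"y":0,"z":0,"hand":1},{"ax":0,"ay":0,"az":0,"x":-3,"y":0,"z":0,"hand":1}]'
python3 -m inch '[{"ax":0,"ay":0,"az":0,"x":-4,"y":0,"z":0,"hand":1},{"ax":0,"ay":0,"az":0,"x":-4,"y":0,"z":0,"hand":1},{"ax":0,"ay":0,"az":0,"x":-4,"y":0,"z":0,"hand":1},{"ax":0,"ay":0,"az":0,"x":-4,"y":0,"z":0,"hand":1},{"ax":0,"ay":0,"az":0,"x":-4,"y":0,"z":0,"hand":1}]'
python3 -m inch '[{"ax":0,"ay":0,"az":0,"x":-5,"y":0,"z":0,"hand":1},{"ax":0,"ay":0,"az":0,"x":-5,"y":0,"z":0,"hand":1},{"ax":0,"ay":0,"az":0,"x":-5,"y":0,"z":0,"hand":1},{"ax":0,"ay":0,"az":0,"x":-5,"y":0,"z":0,"hand":1},{"ax":0,"ay":0,"az":0,"x":-5,"y":0,"z":0,"hand":1}]'
python3 -m inch '[{"ax":0,"ay":0,"az":0,"x":-7,"y":0,"z":0,"hand":1},{"ax":0,"ay":0,"az":0,"x":-7,"y":0,"z":0,"hand":1},{"ax":0,"ay":0,"az":0,"x":-7,"y":0,"z":0,"hand":1},{"ax":0,"ay":0,"az":0,"x":-7,"y":0,"z":0,"hand":1},{"ax":0,"ay":0,"az":0,"x":-7,"y":0,"z":0,"hand":1}]'
python3 -m inch '[{"ax":0,"ay":0,"az":0,"x":-7,"y":0,"z":0,"hand":1},{"ax":0,"ay":0,"az":0,"x":-7,"y":0,"z":0,"hand":1},{"ax":0,"ay":0,"az":0,"x":-7,"y":0,"z":0,"hand":1},{"ax":0,"ay":0,"az":0,"x":-7,"y":0,"z":0,"hand":1},{"ax":0,"ay":0,"az":0,"x":-5,"y":0,"z":0,"hand":1}]'
python3 -c "
from h import *
rep([.616,.242,.30],YAW)"
```

```text
time: 14.67
eef_pos: [0.6084, -0.1707, 0.2268]
tcp_rot: [0.702, 0.086, -0.086, -0.702]
contact_force: [0.4, -0.3, -2.4]
opening: 0.106
time: 15.08
eef_pos: [0.5889, -0.1756, 0.2268]
tcp_rot: [0.702, 0.086, -0.086, -0.702]
contact_force: [0.1, -0.3, -3.1]
opening: 0.102
time: 15.5
eef_pos: [0.5646, -0.1817, 0.2269]
tcp_rot: [0.702, 0.086, -0.086, -0.702]
contact_force: [0.5, -0.3, -2.1]
opening: 0.102
time: 15.92
eef_pos: [0.5304, -0.1902, 0.2269]
tcp_rot: [0.702, 0.086, -0.086, -0.702]
contact_force: [0.4, 0.0, -3.6]
opening: 0.102
time: 16.33
eef_pos: [0.4983, -0.1981, 0.2268]
tcp_rot: [0.702, 0.086, -0.086, -0.702]
contact_force: [-0.0, -0.1, -3.6]
opening: 0.105
t 16.3333 p [ 0.4983 -0.1981  0.2268] F [-0.0377 -0.1018 -3.6071] open 0.10524451862346501
toolx [ 0.9704  0.2416 -0.0002] tooly [-0.0002 -0.     -1.    ] xstand,ystand(mm) -107.9133315245712 0.30028636880772164
shift tool mm [220.5253 -73.1836 398.6732]
turn [-0.      0.     -0.0002] shift after turn [220.5265 -73.1514 398.6785]
turn [-0.0003 -3.1416  0.    ] shift after turn [-220.5265  -73.1514 -398.6785]
```

```bash
python3 -m inch '[{"ax":0,"ay":0,"az":0,"x":0,"y":-8,"z":3,"hand":1},{"ax":0,"ay":0,"az":0,"x":0,"y":-16,"z":6,"hand":1},{"ax":0,"ay":0,"az":0,"x":2,"y":-20,"z":8,"hand":1},{"ax":0,"ay":0,"az":0,"x":4,"y":-20,"z":11,"hand":1},{"ax":0,"ay":0,"az":0,"x":6,"y":-11,"z":14,"hand":1}]'
python3 -m inch '[{"ax":0,"ay":0,"az":0,"x":10,"y":0,"z":18,"hand":1},{"ax":0,"ay":0,"az":0,"x":10,"y":0,"z":18,"hand":1},{"ax":0,"ay":0,"az":0,"x":10,"y":0,"z":18,"hand":1},{"ax":0,"ay":0,"az":0,"x":10,"y":0,"z":18,"hand":1},{"ax":0,"ay":0,"az":0,"x":10,"y":0,"z":18,"hand":1}]'
python3 -m inch '[{"ax":0,"ay":0,"az":0,"x":11,"y":0,"z":18,"hand":1},{"ax":0,"ay":0,"az":0,"x":11,"y":0,"z":18,"hand":1},{"ax":0,"ay":0,"az":0,"x":11,"y":0,"z":18,"hand":1},{"ax":0,"ay":0,"az":0,"x":11,"y":0,"z":18,"hand":1},{"ax":0,"ay":0,"az":0,"x":11,"y":0,"z":18,"hand":1}]'
python3 -m inch '[{"ax":0,"ay":0,"az":0,"x":11,"y":0,"z":18,"hand":1},{"ax":0,"ay":0,"az":0,"x":11,"y":0,"z":18,"hand":1},{"ax":0,"ay":0,"az":0,"x":11,"y":0,"z":18,"hand":1},{"ax":0,"ay":0,"az":0,"x":11,"y":0,"z":18,"hand":1},{"ax":0,"ay":0,"az":0,"x":11,"y":0,"z":18,"hand":1}]'
python3 -c "
from h import *
rep([.616,.242,.30],YAW)"
```

```text
time: 16.75
eef_pos: [0.5014, -0.1546, 0.3055]
tcp_rot: [0.703, 0.087, -0.084, -0.701]
contact_force: [1.1, -0.6, -1.6]
opening: 0.106
time: 17.17
eef_pos: [0.5277, -0.0536, 0.3027]
tcp_rot: [0.702, 0.087, -0.086, -0.702]
contact_force: [0.4, -1.1, -2.7]
opening: 0.106
time: 17.58
eef_pos: [0.5593, 0.0471, 0.3026]
tcp_rot: [-0.702, -0.087, 0.086, 0.702]
contact_force: [-0.0, -0.6, -3.1]
opening: 0.105
time: 18.0
eef_pos: [0.5909, 0.1478, 0.3025]
tcp_rot: [-0.702, -0.086, 0.086, 0.702]
contact_force: [0.0, -0.6, -2.2]
opening: 0.103
t 18.0 p [0.5909 0.1478 0.3025] F [ 0.0074 -0.5609 -2.2312] open 0.10276068318349102
toolx [0.9703 0.2421 0.0007] tooly [ 0.0007  0.0003 -1.    ] xstand,ystand(mm) 65.45469520009362 313.6357573062088
shift tool mm [47.2014  2.5867 85.3178]
turn [-0.0002  0.0005  0.0007] shift after turn [47.1585  2.5366 85.343 ]
turn [ 0.0012 -3.1411  0.0003] shift after turn [-47.1585   2.5366 -85.343 ]
```

```bash
python3 -m inch '[{"ax":0,"ay":0,"az":0,"x":10,"y":0,"z":18,"hand":1},{"ax":0,"ay":0,"az":0,"x":10,"y":0,"z":18,"hand":1},{"ax":0,"ay":0,"az":0,"x":10,"y":0,"z":18,"hand":1},{"ax":0,"ay":0,"az":0,"x":8,"y":0,"z":14,"hand":1},{"ax":0,"ay":0,"az":0,"x":6,"y":2,"z":11,"hand":1}]'
python3 -m inch '[{"ax":0,"ay":0,"az":0,"x":3,"y":6,"z":6,"hand":1},{"ax":0,"ay":0,"az":0,"x":0,"y":10,"z":0,"hand":1},{"ax":0,"ay":0,"az":0,"x":0,"y":12,"z":0,"hand":1},{"ax":0,"ay":0,"az":0,"x":0,"y":12,"z":0,"hand":1},{"ax":0,"ay":0,"az":0,"x":0,"y":8,"z":0,"hand":1}]'
python3 -m inch '[{"ax":0,"ay":0,"az":0,"x":0,"y":0,"z":0,"hand":1},{"ax":0,"ay":0,"az":0,"x":0,"y":0,"z":0,"hand":1},{"ax":0,"ay":0,"az":0,"x":0,"y":0,"z":0,"hand":1}]'
python3 - <<'E'
from h import *
rep([.616,.242,.242],YAW)
a=read_camera('side'); b=read_camera('scene')
f=lambda i:cv2.resize(i,(400,400),interpolation=cv2.INTER_CUBIC)
save('p1',np.hstack([f(a["img"][230:380,150:300]),f(b["img"][235:385,300:450])]))
E
```

```text
time: 18.42
eef_pos: [0.6146, 0.2354, 0.3007]
tcp_rot: [-0.702, -0.087, 0.086, 0.702]
contact_force: [0.2, 0.7, -2.0]
opening: 0.105
time: 18.83
eef_pos: [0.6146, 0.239, 0.2485]
tcp_rot: [0.702, 0.084, -0.087, -0.702]
contact_force: [-0.3, 0.5, -2.7]
opening: 0.105
time: 19.08
eef_pos: [0.616, 0.2398, 0.2523]
tcp_rot: [-0.702, -0.086, 0.086, 0.702]
contact_force: [0.1, -0.2, -2.3]
opening: 0.102
t 19.0833 p [0.616  0.2398 0.2523] F [ 0.1226 -0.1923 -2.3098] open 0.1015967572608178
toolx [0.9705 0.2412 0.0008] tooly [ 0.0008  0.0001 -1.    ] xstand,ystand(mm) 112.05606372680766 396.88665394085086
shift tool mm [ 0.548  10.2921  2.0929]
turn [ 0.0001 -0.0004  0.0008] shift after turn [ 0.5571 10.2918  2.0921]
turn [-0.0013  3.1412  0.0001] shift after turn [-0.5571 10.2918 -2.0921]
```

View pics/p1.png

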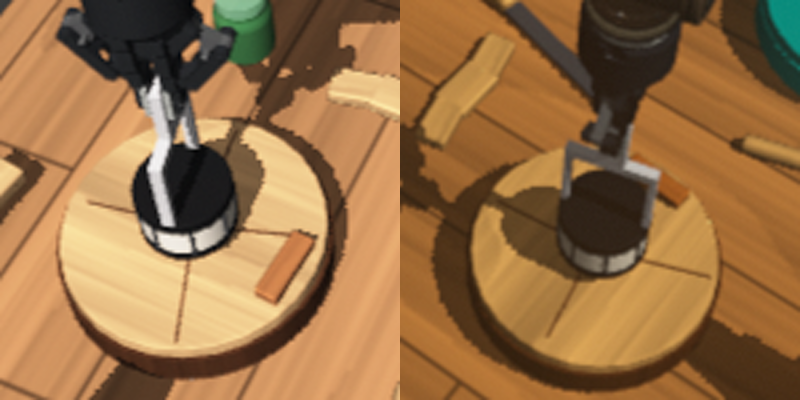

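The lamp is upright and over the middle of the wooden block, and the spoon blank is clear of it (side crop (285,265)). I lower it, feeling for contact.

```bash
python3 -m inch '[{"ax":0,"ay":0,"az":0,"x":0,"y":3,"z":1,"hand":1},{"ax":0,"ay":0,"az":0,"x":0,"y":4,"z":1,"hand":1},{"ax":0,"ay":0,"az":0,"x":0,"y":4,"z":0,"hand":1},{"ax":0,"ay":0,"az":0,"x":0,"y":3,"z":0,"hand":1},{"ax":0,"ay":0,"az":0,"x":0,"y":2,"z":0,"hand":1}]'
python3 -m inch '[{"ax":0,"ay":0,"az":0,"x":0,"y":1,"z":0,"hand":1},{"ax":0,"ay":0,"az":0,"x":0,"y":1,"z":0,"hand":1},{"ax":0,"ay":0,"az":0,"x":0,"y":0,"z":0,"hand":1}]'
python3 -m inch '[{"ax":0,"ay":0,"az":0,"x":0,"y":0.7,"z":0,"hand":1},{"ax":0,"ay":0,"az":0,"x":0,"y":0.7,"z":0,"hand":1},{"ax":0,"ay":0,"az":0,"x":0,"y":0,"z":0,"hand":1}]'
python3 -m inch '[{"ax":0,"ay":0,"az":0,"x":0,"y":0.7,"z":0,"hand":1},{"ax":0,"ay":0,"az":0,"x":0,"y":0.7,"z":0,"hand":1},{"ax":0,"ay":0,"az":0,"x":0,"y":0,"z":0,"hand":1}]'
```

```text
time: 19.6
eef_pos: [0.6148, 0.2422, 0.2348]
tcp_rot: [0.702, 0.086, -0.087, -0.702]
contact_force: [-0.3, -0.6, -3.1]
opening: 0.106
time: 19.85
eef_pos: [0.6151, 0.2421, 0.2336]
tcp_rot: [0.702, 0.086, -0.086, -0.702]
contact_force: [-0.2, 0.1, -2.5]
opening: 0.1
time: 20.1
eef_pos: [0.6152, 0.2421, 0.2324]
tcp_rot: [0.702, 0.086, -0.086, -0.702]
contact_force: [-1.0, 0.7, -3.1]
opening: 0.102
time: 20.35
eef_pos: [0.6151, 0.2421, 0.2309]
tcp_rot: [0.702, 0.086, -0.086, -0.702]
contact_force: [-1.0, -0.4, -3.7]
opening: 0.105
```

```bash
python3 -m inch '[{"ax":0,"ay":0,"az":0,"x":0,"y":0.5,"z":0,"hand":1},{"ax":0,"ay":0,"az":0,"x":0,"y":0.5,"z":0,"hand":1},{"ax":0,"ay":0,"az":0,"x":0,"y":0,"z":0,"hand":1}]'
python3 -m inch '[{"ax":0,"ay":0,"az":0,"x":0,"y":0.5,"z":0,"hand":1},{"ax":0,"ay":0,"az":0,"x":0,"y":0.5,"z":0,"hand":1},{"ax":0,"ay":0,"az":0,"x":0,"y":0,"z":0,"hand":1}]'
python3 -m inch '[{"ax":0,"ay":0,"az":0,"x":0,"y":0.4,"z":0,"hand":1},{"ax":0,"ay":0,"az":0,"x":0,"y":0.4,"z":0,"hand":1},{"ax":0,"ay":0,"az":0,"x":0,"y":0,"z":0,"hand":1}]'
```

```text
time: 20.6
eef_pos: [0.6152, 0.2421, 0.23]
tcp_rot: [0.702, 0.086, -0.086, -0.702]
contact_force: [0.1, -0.4, -3.2]
opening: 0.106
time: 20.85
eef_pos: [0.6154, 0.2422, 0.2299]
tcp_rot: [-0.702, -0.086, 0.086, 0.702]
contact_force: [-0.5, -0.1, -0.2]
opening: 0.109
time: 21.1
eef_pos: [0.6157, 0.2423, 0.2299]
tcp_rot: [-0.702, -0.087, 0.085, 0.702]
contact_force: [-0.2, -0.0, 4.9]
opening: 0.102
```

```bash
python3 -m inch '[{"ax":0,"ay":0,"az":0,"x":0,"y":-0.4,"z":0,"hand":1},{"ax":0,"ay":0,"az":0,"x":0,"y":0,"z":0,"hand":1},{"ax":0,"ay":0,"az":0,"x":0,"y":0,"z":0,"hand":1}]' 20
python3 -m inch '[{"ax":0,"ay":0,"az":0,"x":0,"y":0,"z":0,"hand":0.75},{"ax":0,"ay":0,"az":0,"x":0,"y":0,"z":0,"hand":0.7},{"ax":0,"ay":0,"az":0,"x":0,"y":0,"z":0,"hand":0.6},{"ax":0,"ay":0,"az":0,"x":0,"y":0,"z":0,"hand":0.4},{"ax":0,"ay":0,"az":0,"x":0,"y":0,"z":0,"hand":0}]'
python3 -m inch '[{"ax":0,"ay":0,"az":0,"x":0,"y":0,"z":0,"hand":-0.5},{"ax":0,"ay":0,"az":0,"x":0,"y":0,"z":0,"hand":-0.5},{"ax":0,"ay":0,"az":0,"x":0,"y":-3,"z":0,"hand":-0.5},{"ax":0,"ay":0,"az":0,"x":0,"y":-8,"z":0,"hand":-0.5},{"ax":0,"ay":0,"az":0,"x":0,"y":-12,"z":0,"hand":-0.5}]'
python3 -m inch '[{"ax":0,"ay":0,"az":0,"x":0,"y":-15,"z":0,"hand":-0.5},{"ax":0,"ay":0,"az":0,"x":0,"y":-15,"z":0,"hand":-0.5},{"ax":0,"ay":0,"az":0,"x":0,"y":-15,"z":0,"hand":-0.5},{"ax":0,"ay":0,"az":0,"x":0,"y":-15,"z":0,"hand":-0.5},{"ax":0,"ay":0,"az":0,"x":0,"y":-10,"z":0,"hand":-0.5}]'
python3 -m inch '[{"ax":0,"ay":0,"az":0,"x":0,"y":-5,"z":0,"hand":-0.5},{"ax":0,"ay":0,"az":0,"x":0,"y":0,"z":0,"hand":-0.5},{"ax":0,"ay":0,"az":0,"x":0,"y":0,"z":0,"hand":-0.5}]'
python3 - <<'E'
from h import *
rep([.616,.242,.242],YAW)
a=read_camera('side'); b=read_camera('scene')
f=lambda i:cv2.resize(i,(400,400),interpolation=cv2.INTER_CUBIC)
save('p2',np.hstack([f(a["img"][230:380,150:300]),f(b["img"][235:385,300:450])]))
E
```

```text
time: 21.35
eef_pos: [0.6156, 0.2423, 0.2298]
tcp_rot: [-0.702, -0.087, 0.085, 0.702]
contact_force: [0.6, 0.1, 6.1]
opening: 0.11
time: 21.77
eef_pos: [0.6149, 0.242, 0.2278]
tcp_rot: [0.702, 0.086, -0.086, -0.702]
contact_force: [0.7, 0.2, -0.3]
opening: 0.427
time: 22.18
eef_pos: [0.6146, 0.242, 0.2511]
tcp_rot: [0.702, 0.085, -0.087, -0.702]
contact_force: [0.3, -0.6, 0.6]
opening: 0.748
time: 22.6
eef_pos: [0.6159, 0.2423, 0.3255]
tcp_rot: [-0.702, -0.088, 0.085, 0.702]
contact_force: [-0.6, 0.0, 0.9]
opening: 0.75
time: 22.85
eef_pos: [0.6151, 0.2421, 0.3267]
tcp_rot: [-0.702, -0.086, 0.086, 0.702]
contact_force: [-0.3, 0.5, 0.6]
opening: 0.748
t 22.85 p [0.6151 0.2421 0.3267] F [-0.3121  0.5179  0.5508] open 0.7484251414652969
toolx [0.9703 0.2418 0.0001] tooly [ 0.0001  0.     -1.    ] xstand,ystand(mm) 111.78150258174777 399.33048884654204
shift tool mm [ 0.822  84.6791 -0.3536]
turn [-0.      0.0002  0.0001] shift after turn [ 0.8317 84.679  -0.3517]
turn [ 0.0002 -3.1414  0.    ] shift after turn [-0.8317 84.679   0.3517]
```

View pics/p2.png

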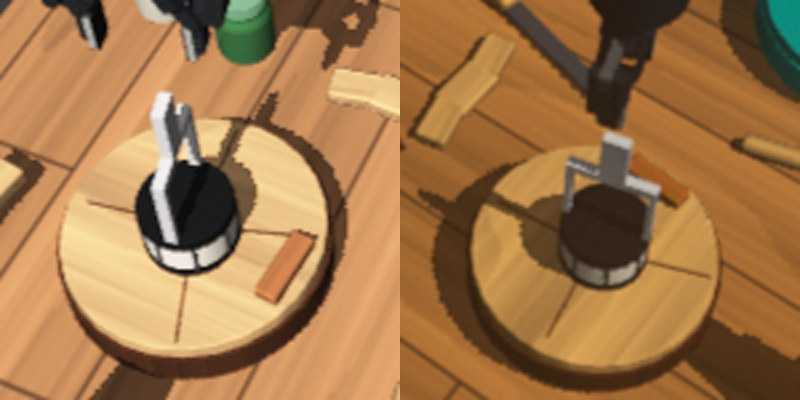

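The lamp stands upright at the middle of the wooden block (side crop (187,215)), free of the fingers, and the spoon blank has not moved. I hand the job in.

```bash
python3 -c "
from plant import sign_off
print(sign_off())"
```

```text
the job is handed in; nothing more can be done
None
```

The lamp is off its hook and standing upright in the middle of the wooden carving block; I let go of it and handed the job in at about 23 s.

- **Unhooking:** I gripped the lamp by its tab and pressed it slowly against the keeper. The tab touched at about x = 17.5 mm, so the hook's offset is about +2.5 mm, and the bar was clear at about 28.5 mm. Measured force stayed below about 10 N throughout. I lifted it through the mouth and took it out level over the noses.
- **Placing:** The lamp came down at about 12 mm/s or less. It pressed on the block with a few newtons beyond its own weight before I released it.
- **Last checks:** The final pictures show the lamp upright and centred to within a few millimetres of my estimate of the block's middle. The spoon blank has not moved, and the gripper is about 85 mm above the lamp with no contact force.
- **Not checked:** I saw nothing else disturbed in the pictures, but I did not measure the bystanders' positions at the end. The hand-in gave no verdict.

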